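# Fold the inner flap over the lenses and close the crate

### The job

Close up the crate of lenses: first push the upright inner flap down flat over the lenses, and only then push the big hinged cover over until it is fully shut on the crate. Just push with the fingers; nothing is to be lifted or carried. Leave the crate where it is, and leave the things standing around it alone.

Things in the scene. Friction and masses are not known exactly. Their poses are not given: they have to be found in the camera images.
- crate: Green plastic crate, 260 (its x) by 220 (its y) by 100 high, wall 5, filled with black lens barrels whose tops lie at 68, about 4 kg, standing loose on the table. Origin: centre of its underside; z up. The cover is hinged along its +y long side, the flap along its -y long side; both stand open at the start.
- flap (a joint): Angle of the inner flap, rad: 0 = flat, lying level inside the crate over the lenses, underside at 82 mm and upper face at 87 mm above the table; about 1.57 = upright; largest 1.65. Plain grey plate 236 (along crate x) by 150 by 5 thick. It stays at any angle where it is left (hinge friction about 0.16 N m), so it must be pushed all the way.
- flap_hinge (a point): Middle of the flap's hinge line, on the flap's underside (the lens side); 98 mm to crate -y of the crate's centre, 82 mm above the table. Hinge line along crate x. The flap folds down from here towards crate +y; its free edge comes down on a fixed ledge inside the crate (top at 81).
- flap_edge (a point): Middle of the flap's free edge, halfway through its thickness, 150 mm from the hinge line.
- cover (a joint): Angle of the cover, rad: 0 = shut, lying level on the crate's rim; 1.57 = upright; largest 1.95 (leaning outwards). Green plate 260 (along crate x) by 220 by 8 thick, about 0.28 kg; shut, its underside lies at 101 mm and its outer face at 109 mm above the table. It stays at any angle where it is left (hinge friction about 0.45 N m), so it must be pushed all the way.
- cover_hinge (a point): Middle of the cover's hinge line, on the cover's underside (the inner face); 110 mm to crate +y of the crate's centre, 101 mm above the table. Hinge line along crate x. The cover closes from here towards crate -y. Its outer face is smooth but for two ribs, 8 wide and 4 high, near its two short ends.
- cover_edge (a point): Middle of the cover's free edge, halfway through its thickness, 220 mm from the hinge line.
- lens_short: Bystander: black lens barrel, diameter 60, height 60, standing upright, loose. Origin: centre of its underside.
- lens_long: Bystander: black lens barrel, diameter 56, height 100, standing upright, loose. Origin: centre of its underside.
- blower: Bystander: black rubber air blower, bulb diameter 60, nozzle up, height 115, loose. Origin: centre of its underside.
- jar: Bystander: jar with a white cap, diameter 64, height 85, loose. Origin: centre of its underside.

How it is judged:
By the outcome, as a careful person would: the job done as asked, in the order asked, and still so for the second after the job is handed in, with the robot touching nothing.
It also fails if it takes over 62 s, if anything falls off the work surface, if the arm or the gripper's body presses on something with over 40 N, if the wrist force passes 120 N, or if a joint passes its speed limit or range.

### The arm

A 6-joint arm with a two-finger parallel gripper is mounted at the origin on the work surface. World frame = base frame: x ahead of the robot, y to its left, z up, the work surface at z = 0. Lengths are in m, angles in rad, forces in N, time in s.
With the tool pointing down it reaches from about 0.35 to 0.85 m from the base axis. Payload 8.1 kg.
Tool frame: the origin (TCP) lies midway between the tips of the shut fingers; the grasp point (between the pads) lies 19 mm behind it; z points along the fingers, y is the direction in which the jaws open and shut (so a half turn about z gives the same grasp; the last joint's range is limited). The gripper opens to 93 mm and grips with 3 to 60 N. Pads are 15 mm wide; open, the fingers measure 128 mm over their backs; the gripper's body (75 mm by 188 mm) begins 65 mm behind the grasp point.
Start: joints at [-1.198, 0.13, 1.488, -0, 1.523, -0.085], TCP at [0.265, -0.538, 0.188] pointing down, gripper open.
Joint ranges: [-2.96, 2.96], [-0.89, 2.26], [0.02, 2.5], [-1.34, 4.48], [0, 2.73], [-2.66, 2.66]. Speed limits (rad/s): [2.39, 2.39, 2.79, 3.14, 3.14, 3.14].

### API

Orientations are given as a rotation vector (axis times angle).
In Python, from plant import monitor, eyes, ticket gives the robot as it stands.
- The arm moves only by the tool send_rows, never from a script. Its argument "motion" is a list of rows, each a list of 2 entries, a list of its own where there are three numbers: the shift along the tool's x, y, z in m, then the turn about the tool's z in degrees. In form: [[[dx, dy, dz], twist], ...]. A call has 1 to 12 rows; each row is the pose to reach, as a shift and turn from the pose commanded when the call began, along the tool's axes at that moment; what a row does not reach only later rows make up. A row lasts 1/8 s, in which the tool goes at most 62.5 mm and 10.7 degrees, less where a joint would pass 70% of its speed; a pose out of reach is approached as far as the arm can. A call with a gripper value outside its range is refused whole. "jaw" is the finger opening in m, from 0 to 0.093, set as the call begins (left out, the last holds). The fingers move at their own pace and stop on an object; "squeeze" is the grip in N (left out, the last holds). Time passes only in rows, so rows that repeat a pose let the fingers close. It gives the time, the measured TCP pose, the force and the opening at its end, in the units of the state.
- monitor.read_state(): the state, without advancing time (a new reading comes with each control period).
- eyes.read_camera(name): name is "side" or "top" or "wrist"; returns the picture (420x560x3 uint8, red, green, blue); there is no depth.
- eyes.camera_model(name): a dict with "mtx" (3x3 intrinsics, pixels), "k1" (the pictures are not rectified: a ray, as slopes to the right and down, at radius r is drawn at 1 + k1 r^2 times it, then the intrinsics apply), "cam_to_world" (4x4, takes a point from camera to world coordinates); the wrist camera has in their place "mount" (4x4, takes a point from camera to tool coordinates, whose origin is the TCP and whose axes are the flange's). Camera axes: x right, y down, z forward; pixel columns grow to the right and rows downward; lengths in m; the calibration is good to about 2 mm. A picture is of the moment at which its call begins: read the wrist's pose just before it. camera_model takes no time and is no camera call.
- ticket.close_job(): hands the job in, once; it reports no verdict.
The state is a dict: "t": time; "q": joint angles; "dq": joint speeds; "joint_torque": joint torques, N m; "tool_pos": TCP position; "orientation": TCP orientation; "force": force on the tool from outside, world axes, zero at the start; "wrist_torque": the same for the moment, N m; "opening": finger opening in m.
Only numpy, scipy, OpenCV 4.12 (cv2) and the standard library are available. Lean on these libraries where they do the work, as an engineer would, in place of code of your own. Each camera call takes 0.05 s, during which the arm holds its last target.

## Working session

There is one attempt and no reset: what is moved stays moved. The work goes in short steps, Python scripts to look and compute and a tool call to move; the robot and the scene stay as the last step left them, time stands still between calls to the robot, and variables do not carry over. Pictures are saved under pics/ and viewed, and the job is handed in when it is done.

Besides the shell and the picture viewer there is one more tool, called after ">>>" by a JSON object that holds its "op" and its "data", one argument or row to a line. send_rows: Moves the arm, as the interface text tells. Its arguments: {"type":"object","properties":{"motion":{"type":"array","items":{"type":"array"}},"jaw":{"type":"number"},"squeeze":{"type":"number"}},"required":["motion"]}

```bash
mkdir -p pics; ls
python3 - <<'E'
from plant import monitor, eyes
import cv2
s=monitor.read_state()
print({k:s[k] for k in s})
for n in ("side","top","wrist"):
    im=eyes.read_camera(n); cv2.imwrite(f"pics/{n}0.png",cv2.cvtColor(im,cv2.COLOR_RGB2BGR))
    print(n,eyes.camera_model(n))
E
```

```text
pics
{'t': 0.0, 'q': array([-1.19842811e+00,  1.31167707e-01,  1.48926649e+00,  2.08585983e-05,
        1.52299700e+00, -8.53762362e-02]), 'dq': array([-0.00110691,  0.00069866,  0.00068579,  0.00114464,  0.00189338,
        0.00013912]), 'joint_torque': array([-3.39630378e-05, -5.59845722e+01, -4.91756201e+01,  7.65993074e-02,
        3.53596034e-02, -1.24546500e-04]), 'tool_pos': array([ 0.26496896, -0.53762964,  0.18679062]), 'orientation': array([-3.05789421e+00, -7.12347285e-01,  3.80382837e-04]), 'force': array([ 0.0102455 , -0.61833357,  0.35594677]), 'wrist_torque': array([-6.08683523e-03, -5.94565041e-05, -3.01974462e-05]), 'opening': 0.09295621674960979}
side {'mtx': array([[469.51711863,   0.        , 278.16168556],
       [  0.        , 469.51711863, 208.54638375],
       [  0.        ,   0.        ,   1.        ]]), 'k1': -0.1562418776863215, 'cam_to_world': array([[-0.92487473,  0.30575269, -0.22610179,  0.84788846],
       [ 0.3801177 ,  0.72640032, -0.57258459,  0.68109723],
       [-0.01082887, -0.61551431, -0.78805131,  0.97567239],
       [ 0.        ,  0.        ,
[... 334 characters left out ...]
,  0.03106594,  0.03465961],
       [-0.03315697, -0.17045192, -0.98480798,  0.81628971],
       [ 0.        ,  0.        ,  0.        ,  1.        ]])}
wrist {'mtx': array([[337.46092933,   0.        , 276.97494508],
       [  0.        , 337.46092933, 212.7855326 ],
       [  0.        ,   0.        ,   1.        ]]), 'k1': -0.05615255875124939, 'mount': array([[ 5.35888114e-04, -9.61178272e-01, -2.75927602e-01,
         7.55267354e-02],
       [ 9.99999806e-01,  6.02409410e-04, -1.56326605e-04,
         2.29773032e-04],
       [ 3.16479120e-04, -2.75927465e-01,  9.61178409e-01,
        -1.97707926e-01],
       [ 0.00000000e+00,  0.00000000e+00,  0.00000000e+00,
         1.00000000e+00]])}
```

View pics/side0.png

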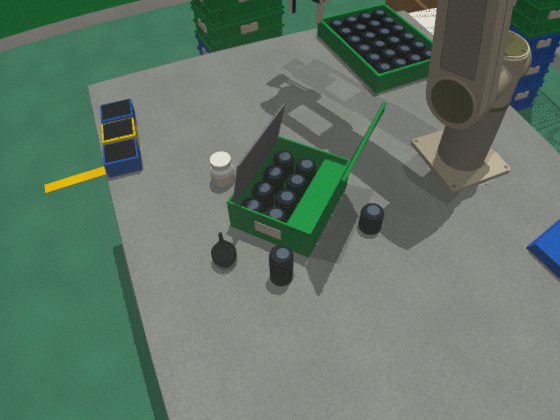

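View pics/top0.png

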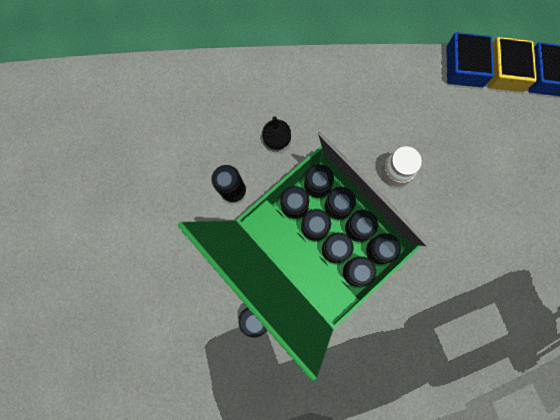

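View pics/wrist0.png

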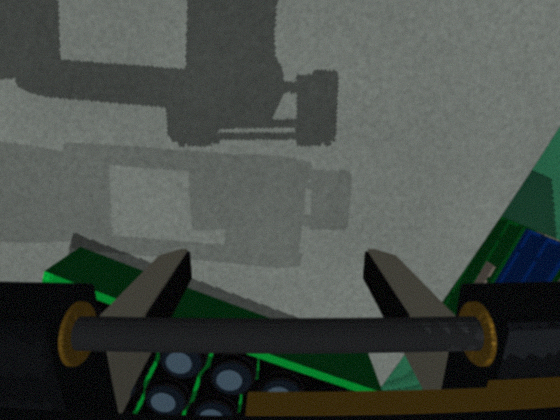

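```bash
cat > h.py <<'E'
import numpy as np, cv2
from plant import monitor, eyes
from scipy.spatial.transform import Rotation as R
def ray(n,uv):
    m=eyes.camera_model(n); K=m['mtx'];k=m['k1']
    p=(np.array(uv,float)-K[:2,2])/K[0,0]
    r=np.linalg.norm(p); x=r
    for _ in range(30): x=r/(1+k*x*x)
    p=p*(x/r)
    T=m['cam_to_world']; 
    return T[:3,3],T[:3,:3]@np.array([p[0],p[1],1])
def onz(n,uv,z):
    o,d=ray(n,uv); return o+d*(z-o[2])/d[2]
def tri(uvs,uvt):
    o1,d1=ray('side',uvs);o2,d2=ray('top',uvt)
    A=np.stack([d1,-d2],1); s=np.linalg.lstsq(A,o2-o1,rcond=None)[0]
    a=o1+s[0]*d1;b=o2+s[1]*d2
    return (a+b)/2,np.linalg.norm(a-b)
def proj(n,P):
    m=eyes.camera_model(n);T=np.linalg.inv(m['cam_to_world']);p=T[:3,:3]@P+T[:3,3]
    p=p[:2]/p[2];r2=p@p;p=p*(1+m['k1']*r2);return m['mtx'][0,0]*p+m['mtx'][:2,2]
E
python3 - <<'E'
from h import *
a=cv2.imread('pics/top0.png')[120:390,170:440]; cv2.imwrite('pics/ztop.png',cv2.resize(a,(594,594),interpolation=cv2.INTER_CUBIC))
a=cv2.imread('pics/side0.png')[90:290,200:400]; cv2.imwrite('pics/zside.png',cv2.resize(a,(600,600),interpolation=cv2.INTER_CUBIC))
for uv in [(333,325),(238,220),(322,150),(423,244)]: print(uv,onz('top',uv,.1))
E
```

```text
(333, 325) [ 0.36856685 -0.03050246  0.1       ]
(238, 220) [0.55653864 0.13689451 0.1       ]
(322, 150) [ 0.6869065  -0.01948047  0.1       ]
(423, 244) [ 0.50781475 -0.19643746  0.1       ]
```

View pics/ztop.png

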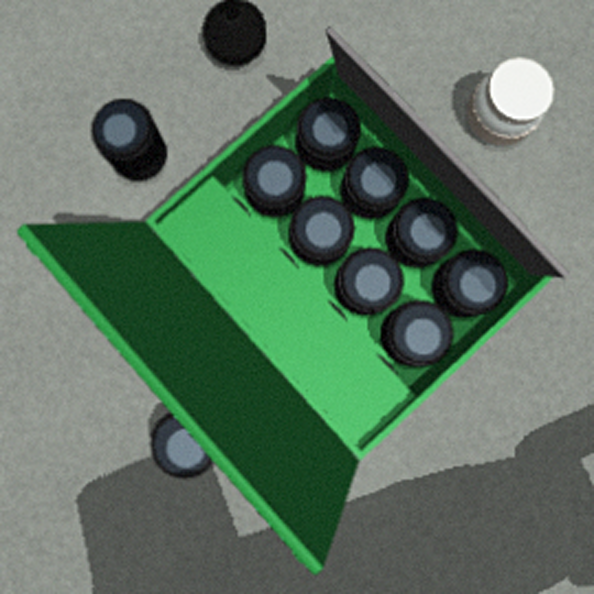

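View pics/zside.png

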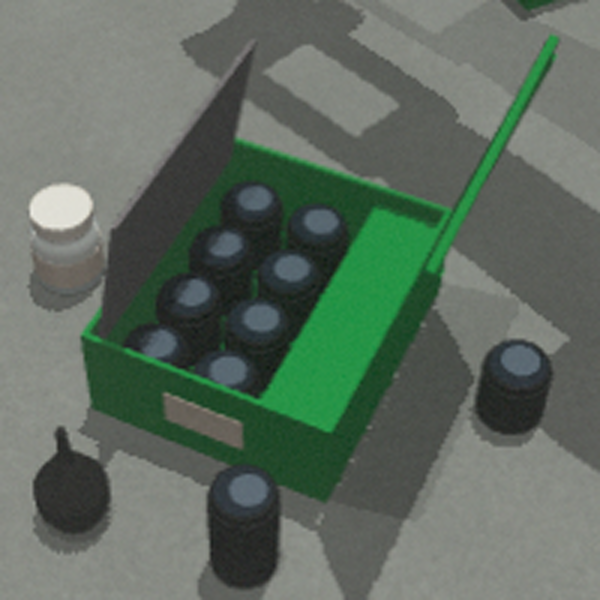

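Run:
```python
from h import *
T=lambda u,v:(170+u/2.2-.3,120+v/2.2-.3); S=lambda u,v:(200+u/3-.3,90+v/3-.3)
pp=onz('top',T(145,221),.101); pm=onz('top',T(360,456),.101)
print('hinge',pp,pm,np.linalg.norm(pp-pm))
s1=onz('side',S(331,432),.1); s2=onz('side',S(84,338),.1); s3=onz('side',S(235,142),.1);
print('side rim',s1,s2,s3,np.linalg.norm(s1-s2),np.linalg.norm(s3-s2))
b=onz('side',S(325,500),0.0); bl=onz('side',S(97,408),0);print('bottom',b,bl,np.linalg.norm(b-bl))
d=(s2-s3);d/=np.linalg.norm(d);print('yaw side',np.degrees(np.arctan2(d[1],d[0])))
d=pp-pm;print('yaw top',np.degrees(np.arctan2(d[1],d[0])))
# lens-side free corner points triangulated: cover
print('cover corner -x',tri(S(554,42),T(320,570)))
print('flap corner -x',tri(S(254,42),T(560,276)))
print('flap corner +x',tri(S(112,232),T(331,29)))
for n,z,uv in [('short',.06,T(184,446)),('long',.1,T(120,131)),('jar',.085,T(521,91)),('blower',.03,T(234,33))]: print(n,onz('top',uv,z))
print(onz('side',S(519,358),.06),onz('side',S(250,491),.1),onz('side',S(61,209),.085),onz('side',S(71,490),.03))
```

```text
hinge [0.55615241 0.14113071 0.101     ] [ 0.36528175 -0.03091484  0.101     ] 0.25696552182254245
side rim [0.55746341 0.14002028 0.1       ] [ 0.70109528 -0.01952657  0.1       ] [ 0.50392043 -0.1816779   0.1       ] 0.21467488847030705 0.2552860611150211
bottom [0.55702684 0.13779961 0.        ] [ 0.69856929 -0.02206315  0.        ] 0.21351900659305648
yaw side 39.432967603227645
yaw top 42.03062952932794
cover corner -x (array([0.3238803 , 0.01133397, 0.30503529]), np.float64(0.0006948576218744927))
flap corner -x (array([ 0.49442979, -0.15700831,  0.2299808 ]), np.float64(0.0023639518810423))
flap corner +x (array([ 0.67169014, -0.00776246,  0.22346609]), np.float64(0.0012001576106793015))
short [0.37049182 0.11281626 0.06      ]
long [0.63376442 0.163446   0.1       ]
jar [ 0.66779723 -0.18094527  0.085     ]
blower [0.74644209 0.06942761 0.03      ]
[0.36948233 0.10823544 0.06      ] [0.63441765 0.16501037 0.1       ] [ 0.6711256  -0.17784456  0.085     ] [0.74865129 0.06799899 0.03      ]
```

```bash
cat >> h.py <<'E'
C=np.array([.532,-.025]);YAW=np.radians(41.3)
ex=np.array([np.cos(YAW),np.sin(YAW)]);ey=np.array([-ex[1],ex[0]])
def cr(x,y,z): return np.r_[C+x*ex+y*ey,z]
def tocr(p): d=p[:2]-C; return np.array([d@ex,d@ey,p[2]])
def shifts(pts,base=None):
    s=monitor.read_state(); M=R.from_rotvec(s['orientation']).as_matrix()
    return [np.round(M.T@(cr(*p)-s['tool_pos']),4).tolist() for p in pts]
E
python3 - <<'E'
from h import *
s=monitor.read_state(); M=R.from_rotvec(s['orientation']).as_matrix();print(M.round(3), tocr(s['tool_pos']),s['t'])
tx=M[:,0];print('twist to +y yaw', -(131.3-np.degrees(np.arctan2(tx[1],tx[0]))))
print(shifts([(0,-.14,.36)]))
E
```

```text
[[ 0.897  0.442 -0.001]
 [ 0.442 -0.897  0.001]
 [ 0.    -0.001 -1.   ]] [-0.5389963  -0.20902554  0.18705543] 0.15
twist to +y yaw -105.06878514858245
[[0.5025, -0.207, -0.1726]]
```

>>> {"op": "send_rows", "data": {
  "motion": [
    [[0,0,-0.05],0],
    [[0,0,-0.1],-5],
    [[0.02,-0.01,-0.15],-15],
    [[0.07,-0.03,-0.173],-25],
    [[0.12,-0.05,-0.173],-35],
    [[0.17,-0.07,-0.173],-45],
    [[0.22,-0.09,-0.173],-55],
    [[0.27,-0.11,-0.173],-65],
    [[0.32,-0.13,-0.173],-75],
    [[0.37,-0.15,-0.173],-85],
    [[0.42,-0.17,-0.173],-95],
    [[0.46,-0.19,-0.173],-105]
  ],
  "jaw": 0
}}

```text
t: 1.65
tool_pos: [0.5949, -0.1627, 0.3602]
orientation: [-1.288, -2.865, -0.0]
force: [-0.1, 0.5, -0.6]
opening: 0.0004
```

Run:
```python
from h import *
s=monitor.read_state(); M=R.from_rotvec(s['orientation']).as_matrix();tx=M[:,0]
print(s['t'],tocr(s['tool_pos']),np.degrees(np.arctan2(tx[1],tx[0])),s['opening'],s['q'].round(2))
print(shifts([(0,-.14,.36),(0,-.14,.205)]))
```

```text
1.65 [-0.04363364 -0.14492287  0.36016792] 131.59778295935288 0.00043638519985760016 [-0.35  0.18  1.13  0.    1.84 -1.08]
[[0.0047, 0.0437, 0.0002], [0.0046, 0.0437, 0.1552]]
```

>>> {"op": "send_rows", "data": {
  "motion": [
    [[0.002,0.02,0],0],
    [[0.004,0.044,0.02],0],
    [[0.004,0.044,0.055],0],
    [[0.004,0.044,0.095],0],
    [[0.004,0.044,0.13],0],
    [[0.004,0.044,0.155],0],
    [[0.004,0.044,0.155],0]
  ]
}}

```text
t: 2.52
tool_pos: [0.622, -0.1324, 0.2015]
orientation: [-1.298, -2.854, 0.002]
force: [-0.1, -0.3, 0.7]
opening: 0.0005
```

Run:
```python
from h import *
s=monitor.read_state()
print(s['t'],tocr(s['tool_pos']),s['force'])
for n in ("side","top"):
    im=eyes.read_camera(n); cv2.imwrite(f"pics/{n}1.png",cv2.cvtColor(im,cv2.COLOR_RGB2BGR))
r=.125
th=np.radians(np.r_[88,np.arange(80,-1,-5),-2])
print(*shifts([(0,-.098+r*np.cos(t)-.005*np.sin(t)-.0075,.082+r*np.sin(t)+.005*np.cos(t)) for t in th]),sep='\n')
```

```text
2.525 [-0.00329748 -0.14010706  0.20147578] [-0.05108651 -0.25492948  0.67507901]
[0.0357, 0.0019, -0.0013]
[0.0532, 0.0018, -0.0002]
[0.0639, 0.0018, 0.0018]
[0.0744, 0.0018, 0.0046]
[0.0847, 0.0017, 0.0084]
[0.0945, 0.0017, 0.0131]
[0.104, 0.0017, 0.0186]
[0.1129, 0.0016, 0.0249]
[0.1212, 0.0016, 0.0319]
[0.1289, 0.0016, 0.0396]
[0.1359, 0.0016, 0.048]
[0.1421, 0.0016, 0.057]
[0.1475, 0.0016, 0.0665]
[0.1521, 0.0015, 0.0764]
[0.1558, 0.0015, 0.0867]
[0.1586, 0.0015, 0.0972]
[0.1604, 0.0015, 0.108]
[0.1613, 0.0015, 0.1188]
[0.1614, 0.0015, 0.1232]
```

View pics/side1.png

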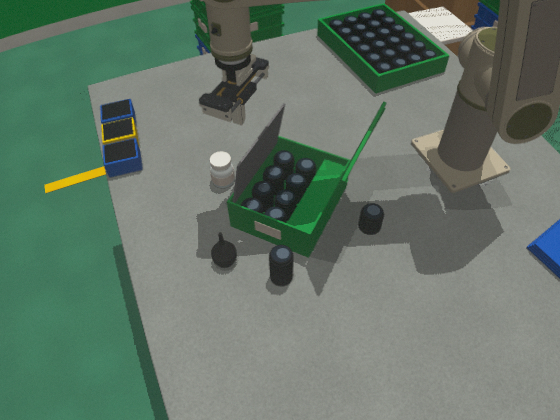

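View pics/top1.png

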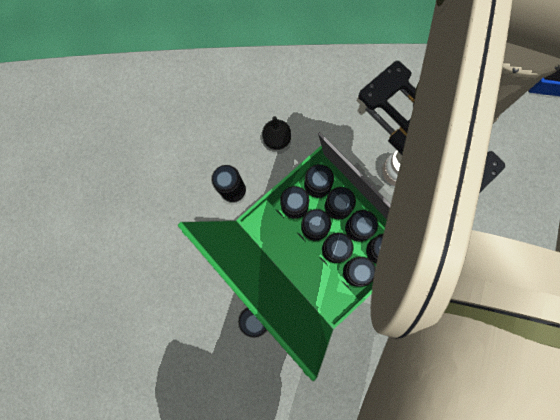

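Run:
```python
from h import *
s=monitor.read_state()
print(proj('side',s['tool_pos']),proj('top',s['tool_pos']),s['tool_pos'])
```

```text
[239.02717003 131.30187403] [398.99572514 164.62552841] [ 0.62414647 -0.13288607  0.2057901 ]
```

>>> {"op": "send_rows", "data": {
  "motion": [
    [[0.02,0,0],0],
    [[0.036,0,0.002],0],
    [[0.045,0,0.003],0],
    [[0.053,0,0.004],0],
    [[0.064,0,0.006],0],
    [[0.074,0,0.009],0],
    [[0.085,0,0.012],0],
    [[0.095,0,0.017],0],
    [[0.104,0,0.022],0],
    [[0.113,0,0.029],0],
    [[0.121,0,0.036],0],
    [[0.121,0,0.036],0]
  ]
}}

```text
t: 4.12
tool_pos: [0.5437, -0.0393, 0.1735]
orientation: [-1.295, -2.862, -0.003]
force: [-14.7, 7.6, 24.7]
opening: 0.0006
```

Run:
```python
from h import *
for n in ("side","top"):
    im=eyes.read_camera(n); cv2.imwrite(f"pics/{n}2.png",cv2.cvtColor(im,cv2.COLOR_RGB2BGR))
s=monitor.read_state()
print(s['t'],tocr(s['tool_pos']),s['force'])
r=.125
th=np.radians(np.r_[np.arange(40,-1,-5),-1,-2])
print(*shifts([(0,-.098+r*np.cos(t)-.005*np.sin(t)-.0075,.082+r*np.sin(t)+.005*np.cos(t)) for t in th]),sep='\n')
```

```text
4.225 [-0.00068026 -0.01854197  0.17338039] [-16.25574282   9.58613265  25.28540816]
[0.0056, 0.0007, 0.0072]
[0.0125, 0.0007, 0.0156]
[0.0188, 0.0006, 0.0246]
[0.0242, 0.0006, 0.0341]
[0.0287, 0.0006, 0.044]
[0.0324, 0.0006, 0.0542]
[0.0352, 0.0006, 0.0648]
[0.037, 0.0006, 0.0756]
[0.0379, 0.0005, 0.0864]
[0.038, 0.0005, 0.0886]
[0.038, 0.0005, 0.0908]
```

View pics/side2.png

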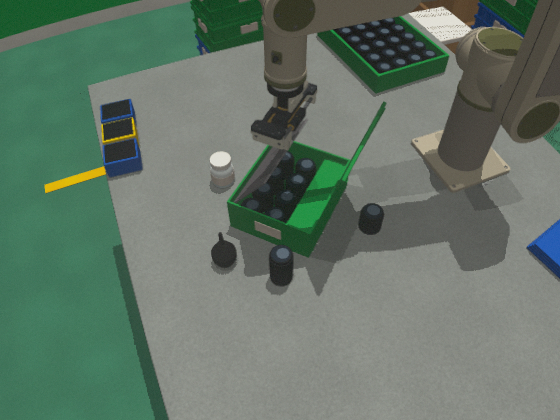

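Run:
```python
from h import *
a=cv2.imread('pics/side2.png')[70:250,220:400]; cv2.imwrite('pics/zs2.png',cv2.resize(a,(594,594),interpolation=cv2.INTER_CUBIC))
a=cv2.imread('pics/top2.png')[120:300,220:440]; cv2.imwrite('pics/zt2.png',cv2.resize(a,(726,594),interpolation=cv2.INTER_CUBIC))
```

```text
(no output)
```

View pics/zs2.png

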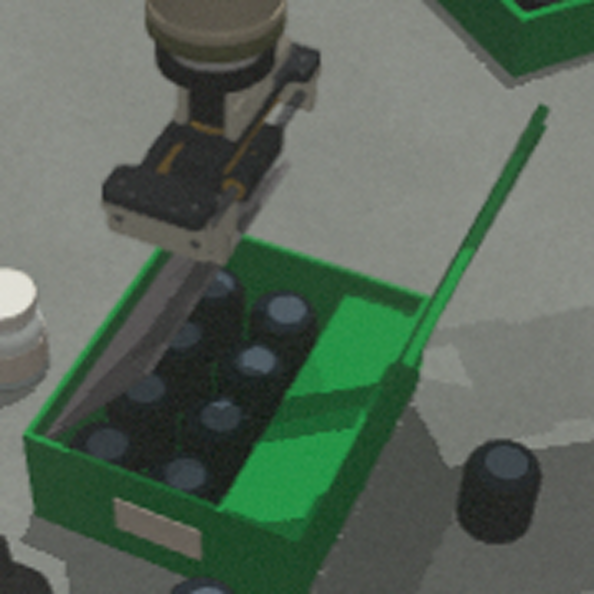

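View pics/zt2.png

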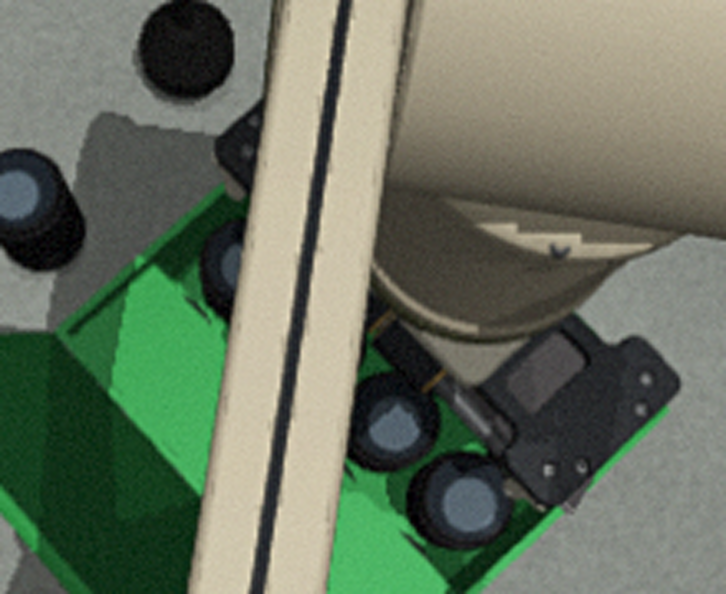

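Run:
```python
from h import *
s=monitor.read_state();print(s['t'],s['force'],tocr(s['tool_pos']))
for d in (80,70,60,55,50,45,40,30,0):
    t=np.radians(d)
    o=[]
    for x in (-.118,.118):
        o.append(((proj('side',cr(x,-.098+.15*np.cos(t),.082+.15*np.sin(t)))-[220,70])*3.3).round())
    print(d,o, ((proj('top',cr(-.118,-.098+.15*np.cos(t),.082+.15*np.sin(t)))-[220,120])*3.3).round())
```

```text
4.225 [-16.25574282   9.58613265  25.28540816] [-0.00068026 -0.01854197  0.17338039]
80 [array([218., 111.]), array([ 63., 319.])] [676. 419.]
70 [array([249., 127.]), array([ 97., 338.])] [632. 458.]
60 [array([277., 148.]), array([130., 361.])] [588. 495.]
55 [array([291., 159.]), array([145., 373.])] [567. 512.]
50 [array([303., 171.]), array([159., 386.])] [547. 527.]
45 [array([314., 184.]), array([173., 400.])] [528. 542.]
40 [array([324., 197.]), array([185., 413.])] [510. 554.]
30 [array([341., 224.]), array([205., 441.])] [480. 575.]
0 [array([358., 300.]), array([231., 516.])] [429. 597.]
```

Run:
```python
from h import *
s=monitor.read_state()
im=eyes.read_camera('wrist'); cv2.imwrite(f"pics/wrist2.png",cv2.cvtColor(im,cv2.COLOR_RGB2BGR))
print(((proj('side',s['tool_pos'])-[220,70])*3.3).round(),((proj('top',s['tool_pos'])-[220,120])*3.3).round(), s['joint_torque'].round(1),s['wrist_torque'],s['force'])
```

```text
[214. 287.] [395. 326.] [ -4.  -36.6 -43.2  -2.3  -6.6   0. ] [1.72856895 2.92916668 0.01691943] [-16.25574282   9.58613265  25.28540816]
```

View pics/wrist2.png

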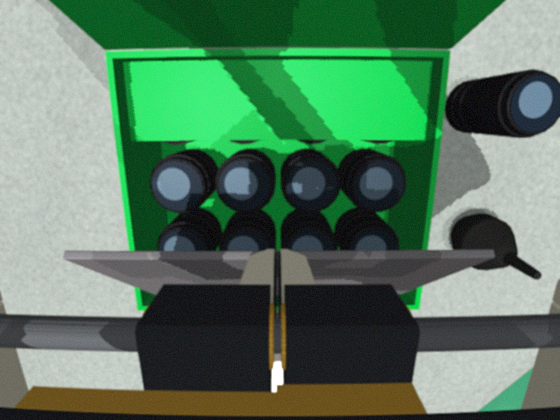

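Run:
```python
import cv2
a=cv2.imread('pics/wrist2.png')[210:330,180:380]; cv2.imwrite('pics/zw2.png',cv2.resize(a,(800,480),interpolation=cv2.INTER_CUBIC))
```

```text
(no output)
```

View pics/zw2.png

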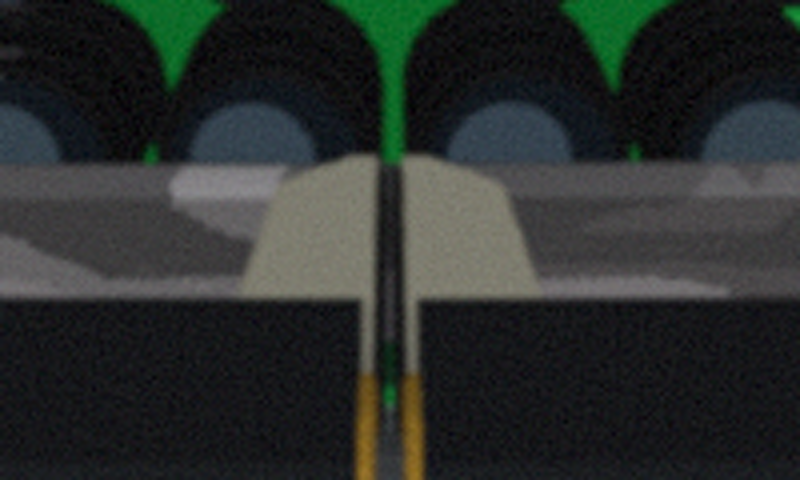

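Run:
```python
from h import *
a=cv2.imread('pics/side1.png')[50:150,190:290]; cv2.imwrite('pics/zs1.png',cv2.resize(a,(600,600),interpolation=cv2.INTER_CUBIC))
for dz in (0,.02,.03,.04,.084,.1): 
    p=np.array([.6232,-.1326,.205+dz]); print(dz,((proj('side',p)-[190,50])*6).round())
```

```text
0 [297. 489.]
0.02 [293. 452.]
0.03 [291. 433.]
0.04 [289. 413.]
0.084 [281. 326.]
0.1 [278. 292.]
```

View pics/zs1.png

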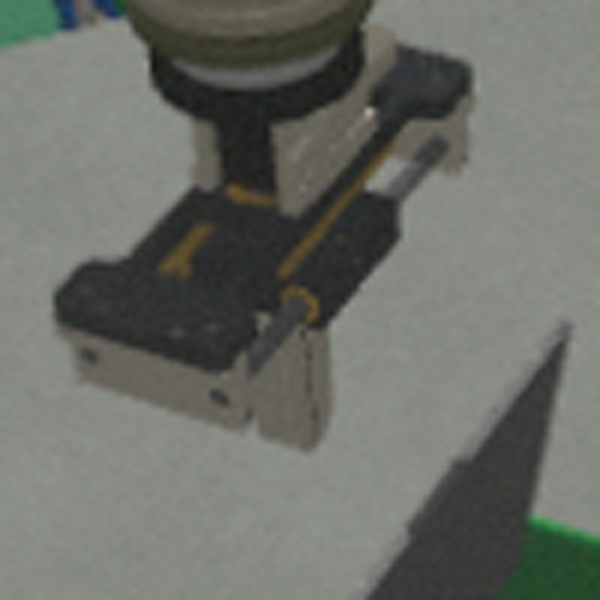

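>>> {"op": "send_rows", "data": {
  "motion": [
    [[0,0,-0.02],0],
    [[-0.01,0,-0.04],0],
    [[-0.03,0,-0.06],0],
    [[-0.05,0,-0.07],0],
    [[-0.05,0,-0.07],0]
  ]
}}

```text
t: 4.9
tool_pos: [0.5784, -0.08, 0.2409]
orientation: [1.298, 2.859, 0.0]
force: [0.7, 0.3, -0.8]
opening: 0.0006
```

Run:
```python
from h import *
p0=np.array([.6232,-.1326,.205])
for dz in (.06,.07,.084,.1): 
  print(dz,[((proj('side',p0+np.r_[.094*ex+s*.0375*ey,dz])-[190,50])*6).round() for s in (1,-1)],[((proj('side',p0+np.r_[-.094*ex+s*.0375*ey,dz])-[190,50])*6).round() for s in (1,)])
for dz in (.02,.025,.03): 
  print(dz,[((proj('side',p0+np.r_[.0175*ex+s*.0075*ey,dz])-[190,50])*6).round() for s in (1,-1)])
for n in ("side","top","wrist"):
    im=eyes.read_camera(n); cv2.imwrite(f"pics/{n}3.png",cv2.cvtColor(im,cv2.COLOR_RGB2BGR))
a=cv2.imread('pics/side3.png')[70:250,220:400]; cv2.imwrite('pics/zs3.png',cv2.resize(a,(594,594),interpolation=cv2.INTER_CUBIC))
s=monitor.read_state(); print(s['t'],tocr(s['tool_pos']),s['tool_pos'],s['force'])
```

```text
0.06 [array([247., 557.]), array([ 73., 497.])] [array([483., 262.])]
0.07 [array([245., 537.]), array([ 69., 477.])] [array([482., 242.])]
0.084 [array([241., 508.]), array([ 64., 448.])] [array([481., 214.])]
0.1 [array([238., 475.]), array([ 58., 415.])] [array([481., 181.])]
0.02 [array([288., 484.]), array([255., 473.])]
0.025 [array([287., 475.]), array([254., 464.])]
0.03 [array([286., 465.]), array([252., 454.])]
5.05 [-0.00161925 -0.06987312  0.23912487] [ 0.57689989 -0.07856187  0.23912487] [-0.46281899  0.58586208 -0.26801754]
```

View pics/zs3.png

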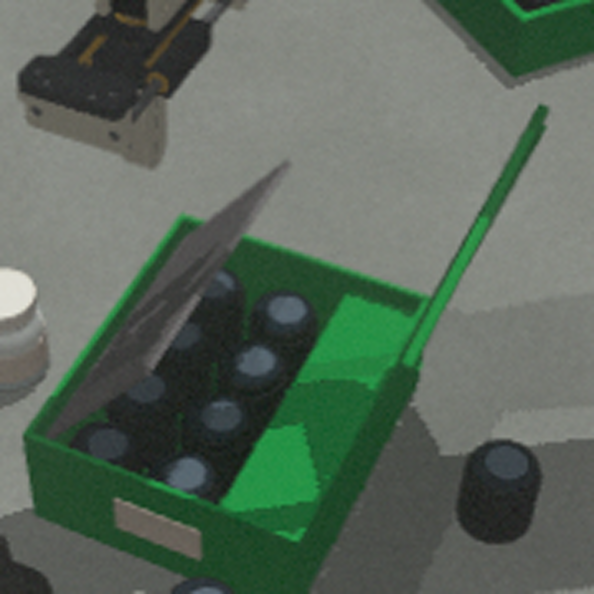

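View pics/wrist3.png

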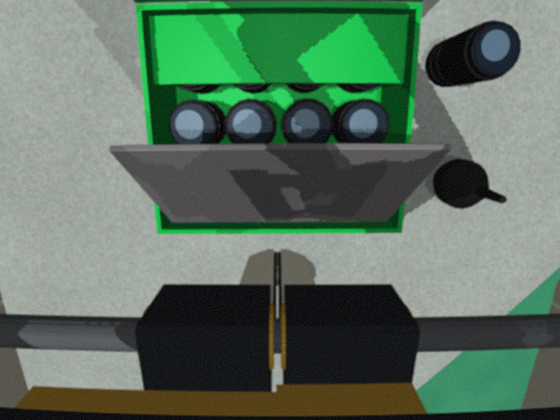

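Run:
```python
from h import *
s=monitor.read_state(); m=eyes.camera_model('wrist')
M=np.eye(4);M[:3,:3]=R.from_rotvec(s['orientation']).as_matrix();M[:3,3]=s['tool_pos']
T=M@m['mount']
def wz(uv,z):
    p=(np.array(uv)-m['mtx'][:2,2])/m['mtx'][0,0];r=np.linalg.norm(p);x=r
    for _ in range(20):x=r/(1+m['k1']*x*x)
    p=p*x/r;d=T[:3,:3]@np.r_[p,1];o=T[:3,3];return o+d*(z-o[2])/d[2]
for uv in [(137,4),(420,4),(158,232),(402,232)]: print(uv,tocr(wz(uv,.1)))
m2=T[:3,3];print(m2)
d=lambda u,v:None
# tips, depth
a=cv2.imread('pics/side3.png')
```

```text
(137, 4) [-0.12996406  0.10790118  0.1       ]
(420, 4) [0.12716214 0.10771895 0.1       ]
(158, 232) [-0.12942843 -0.11061844  0.1       ]
(402, 232) [ 0.13003316 -0.11070531  0.1       ]
[ 0.52591574 -0.0217525   0.43691706]
```

Run:
```python
from h import *
r=.118
th=np.radians(np.r_[60,np.arange(55,-1,-5),-1,-2])
print(*shifts([(0,-.085,.15)]+[(0,-.098+r*np.cos(t)-.005*np.sin(t)-.0075,.082+r*np.sin(t)+.005*np.cos(t)-.032) for t in th]),sep='\n')
```

```text
[-0.0152, 0.0017, 0.0891]
[0.019, 0.0016, 0.0845]
[0.0279, 0.0016, 0.0896]
[0.0363, 0.0016, 0.0956]
[0.0442, 0.0016, 0.1022]
[0.0514, 0.0016, 0.1095]
[0.058, 0.0016, 0.1174]
[0.0639, 0.0016, 0.1259]
[0.0691, 0.0016, 0.1348]
[0.0734, 0.0016, 0.1441]
[0.0769, 0.0016, 0.1538]
[0.0795, 0.0016, 0.1638]
[0.0813, 0.0016, 0.1739]
[0.0822, 0.0016, 0.1842]
[0.0822, 0.0016, 0.1863]
[0.0823, 0.0016, 0.1883]
```

>>> {"op": "send_rows", "data": {
  "motion": [
    [[-0.008,0,0.03],0],
    [[-0.015,0,0.065],0],
    [[-0.01,0,0.083],0],
    [[0.005,0,0.084],0],
    [[0.019,0,0.085],0],
    [[0.028,0,0.09],0],
    [[0.036,0,0.096],0],
    [[0.044,0,0.102],0],
    [[0.051,0,0.11],0],
    [[0.058,0,0.117],0],
    [[0.064,0,0.126],0],
    [[0.064,0,0.126],0]
  ]
}}

```text
t: 6.55
tool_pos: [0.5342, -0.0305, 0.1125]
orientation: [-1.296, -2.859, 0.001]
force: [-0.7, 0.3, 0.0]
opening: 0.0005
```

Run:
```python
from h import *
for n in ("side","wrist"):
    im=eyes.read_camera(n); cv2.imwrite(f"pics/{n}4.png",cv2.cvtColor(im,cv2.COLOR_RGB2BGR))
s=monitor.read_state(); print(s['t'],tocr(s['tool_pos']),s['force'])
a=cv2.imread('pics/side4.png')[70:250,220:400]; cv2.imwrite('pics/zs4.png',cv2.resize(a,(594,594),interpolation=cv2.INTER_CUBIC))
```

```text
6.65 [-0.00150737 -0.0064693   0.11360996] [0.33576069 0.72102307 0.25016888]
```

View pics/zs4.png

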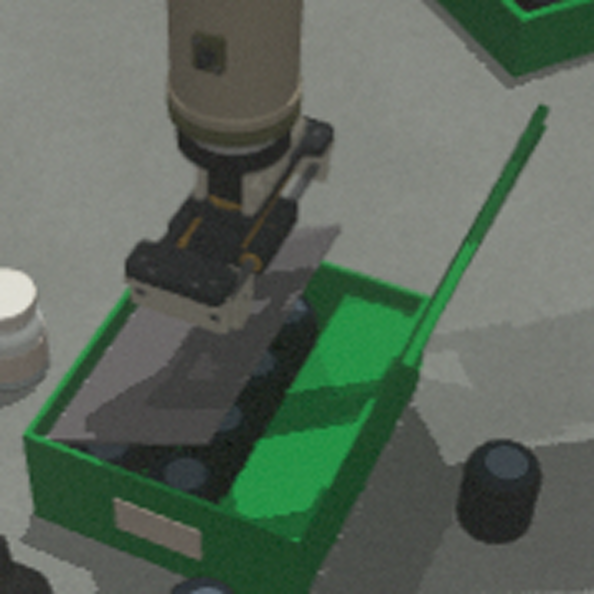

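View pics/wrist4.png

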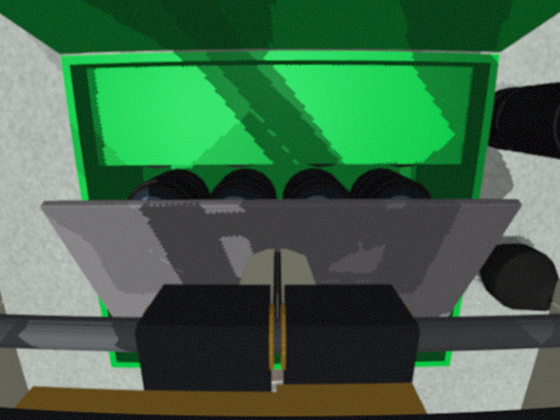

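>>> {"op": "send_rows", "data": {
  "motion": [
    [[0.005,0,0.009],0],
    [[0.009,0,0.018],0],
    [[0.013,0,0.028],0],
    [[0.016,0,0.038],0],
    [[0.017,0,0.048],0],
    [[0.018,0,0.055],0],
    [[0.018,0,0.059],0],
    [[0.018,0,0.061],0],
    [[0.018,0,0.061],0]
  ]
}}

```text
t: 7.78
tool_pos: [0.5233, -0.0172, 0.056]
orientation: [-1.296, -2.861, 0.0]
force: [-17.7, 1.5, 31.9]
opening: 0.0009
```

Run:
```python
from h import *
for n in ("side","wrist"):
    im=eyes.read_camera(n); cv2.imwrite(f"pics/{n}5.png",cv2.cvtColor(im,cv2.COLOR_RGB2BGR))
s=monitor.read_state(); print(s['t'],tocr(s['tool_pos']),s['force'])
a=cv2.imread('pics/side5.png')[70:250,220:400]; cv2.imwrite('pics/zs5.png',cv2.resize(a,(594,594),interpolation=cv2.INTER_CUBIC))
```

```text
7.875 [-0.00146034  0.01156311  0.05601145] [-18.07857721   2.29665907  30.50092414]
```

View pics/zs5.png

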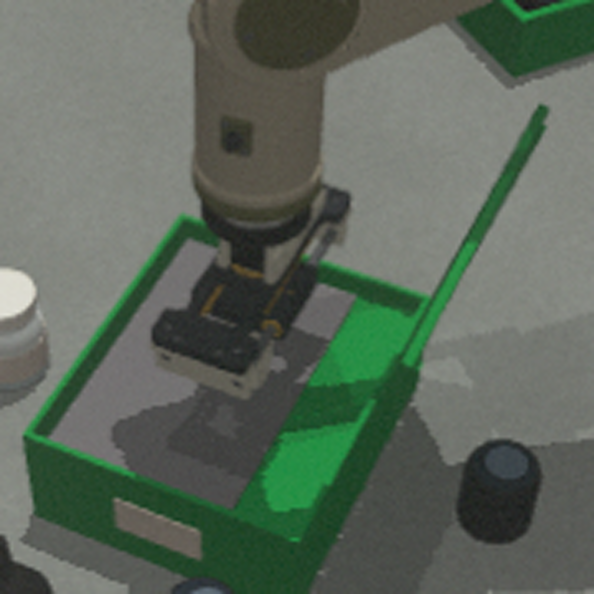

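>>> {"op": "send_rows", "data": {
  "motion": [
    [[0,0,-0.02],0],
    [[0,0,-0.06],0],
    [[0,0,-0.11],0],
    [[0,0,-0.16],0],
    [[0,0,-0.21],0],
    [[0,0,-0.26],0],
    [[0,0,-0.29],0],
    [[0,0,-0.29],0]
  ]
}}

```text
t: 8.88
tool_pos: [0.5248, -0.0176, 0.3459]
orientation: [1.295, 2.857, 0.002]
force: [0.2, -0.1, -0.3]
opening: 0.0001
```

Run:
```python
from h import *
for n in ("side","wrist"):
    im=eyes.read_camera(n); cv2.imwrite(f"pics/{n}6.png",cv2.cvtColor(im,cv2.COLOR_RGB2BGR))
s=monitor.read_state(); print(s['t'],tocr(s['tool_pos']),s['force'],s['q'].round(2))
a=cv2.imread('pics/side6.png')[70:250,220:400]; cv2.imwrite('pics/zs6.png',cv2.resize(a,(594,594),interpolation=cv2.INTER_CUBIC))
p=lambda x,y,z:((proj('side',cr(x,y,z))-[220,70])*3.3).round()
for d in (0,4): 
  t=np.radians(d); print(d,p(-.118,-.098+.15*np.cos(t),.087+.15*np.sin(t)),p(.118,-.098+.15*np.cos(t),.087+.15*np.sin(t)))
for d in (100,105,110):
  t=np.radians(d); print(d,p(-.13,.110-.22*np.cos(t),.101+.22*np.sin(t)),p(.13,.110-.22*np.cos(t),.101+.22*np.sin(t)))
print(shifts([(0,.215,.34),(0,.215,.255)]))
```

```text
8.975 [-0.00141509  0.01133245  0.34189316] [ 0.34392746 -0.06867816 -0.50107436] [-0.13 -0.09  1.43  0.    1.8  -0.85]
0 [359. 296.] [231. 512.]
4 [359. 286.] [231. 503.]
100 [521.  91.] [378. 350.]
105 [547. 104.] [407. 365.]
110 [572. 119.] [436. 383.]
[[0.2037, 0.0012, 0.002], [0.2036, 0.0012, 0.087]]
```

View pics/zs6.png

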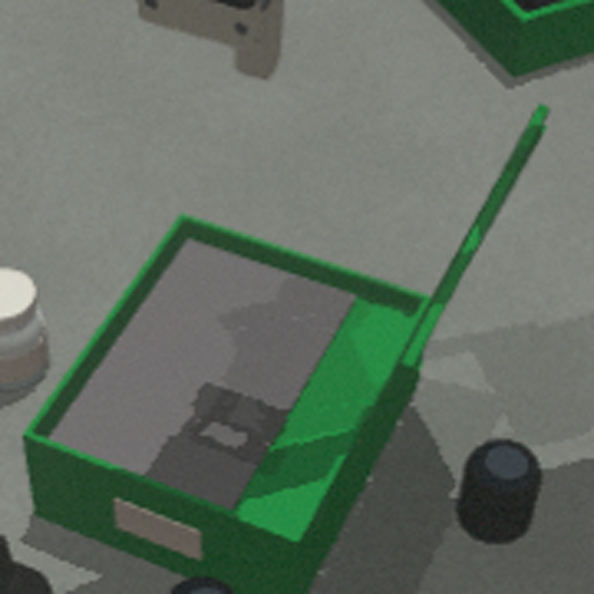

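View pics/wrist6.png

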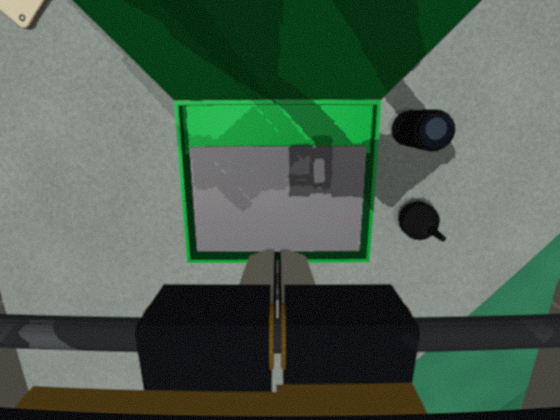

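>>> {"op": "send_rows", "data": {
  "motion": [
    [[0.03,0,0],0],
    [[0.075,0,0],0],
    [[0.12,0,0],0],
    [[0.165,0,0],0],
    [[0.204,0,0],0],
    [[0.204,0,0],0],
    [[0.204,0,0.03],0],
    [[0.204,0,0.06],0],
    [[0.204,0,0.087],0],
    [[0.204,0,0.087],0]
  ]
}}

```text
t: 10.22
tool_pos: [0.3875, 0.1349, 0.2522]
orientation: [-1.296, -2.856, 0.006]
force: [-0.2, 0.3, 0.5]
opening: 0.0003
```

Run:
```python
from h import *
for n in ("side","top"):
    im=eyes.read_camera(n); cv2.imwrite(f"pics/{n}7.png",cv2.cvtColor(im,cv2.COLOR_RGB2BGR))
s=monitor.read_state(); print(s['t'],tocr(s['tool_pos']),s['force'],s['q'].round(2))
r=.185
th=np.radians(np.r_[np.arange(90,-1,-5),-1,-2])
print(*shifts([(0,.110-r*np.cos(t)+.008*np.sin(t)+.0075,.101+r*np.sin(t)+.008*np.cos(t)-.032) for t in th]),sep='\n')
```

```text
10.325 [-0.00144186  0.21493723  0.25569162] [ 0.12765922  0.68084615 -0.21401473] [ 0.21 -0.41  1.86 -0.    1.7  -0.51]
[-0.0894, 0.0016, 0.0016]
[-0.1056, 0.0016, 0.0016]
[-0.1217, 0.0017, 0.0031]
[-0.1376, 0.0017, 0.0059]
[-0.1532, 0.0017, 0.01]
[-0.1684, 0.0018, 0.0156]
[-0.183, 0.0018, 0.0224]
[-0.197, 0.0018, 0.0305]
[-0.2102, 0.0019, 0.0397]
[-0.2226, 0.0019, 0.0501]
[-0.234, 0.0019, 0.0615]
[-0.2444, 0.002, 0.0739]
[-0.2537, 0.002, 0.0871]
[-0.2618, 0.002, 0.1011]
[-0.2686, 0.0021, 0.1158]
[-0.2741, 0.0021, 0.131]
[-0.2783, 0.0021, 0.1466]
[-0.2811, 0.0021, 0.1625]
[-0.2825, 0.0022, 0.1786]
[-0.2826, 0.0022, 0.1818]
[-0.2827, 0.0022, 0.185]
```

View pics/side7.png

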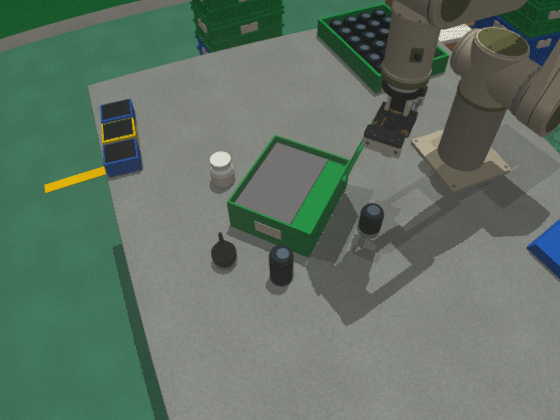

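View pics/top7.png

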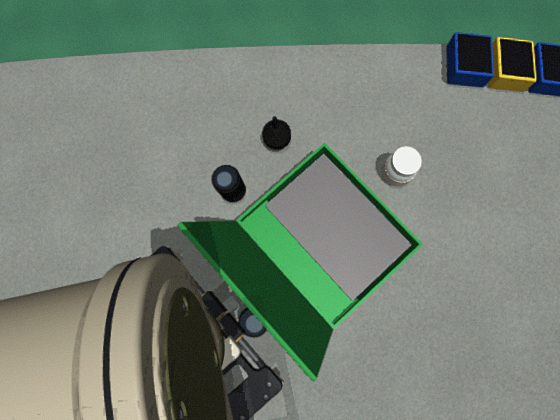

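>>> {"op": "send_rows", "data": {
  "motion": [
    [[-0.015,0,0],0],
    [[-0.03,0,0],0],
    [[-0.042,0,0.001],0],
    [[-0.054,0,0.001],0],
    [[-0.066,0,0.001],0],
    [[-0.078,0,0.001],0],
    [[-0.09,0,0.001],0],
    [[-0.106,0,0.002],0],
    [[-0.122,0,0.003],0],
    [[-0.138,0,0.006],0],
    [[-0.153,0,0.01],0],
    [[-0.153,0,0.01],0]
  ]
}}

```text
t: 11.82
tool_pos: [0.4901, 0.0197, 0.2449]
orientation: [-1.299, -2.859, 0.002]
force: [-0.1, -0.3, 0.1]
opening: 0.0006
```

Run:
```python
from h import *
for n in ("side","top"):
    im=eyes.read_camera(n); cv2.imwrite(f"pics/{n}8.png",cv2.cvtColor(im,cv2.COLOR_RGB2BGR))
s=monitor.read_state(); print(s['t'],tocr(s['tool_pos']),s['force'],s['q'].round(2))
```

```text
11.925 [-0.00163594  0.06215666  0.24550584] [ 0.5267477  -0.16730176 -0.53885053] [-0.06 -0.19  1.69 -0.    1.63 -0.78]
```

View pics/side8.png

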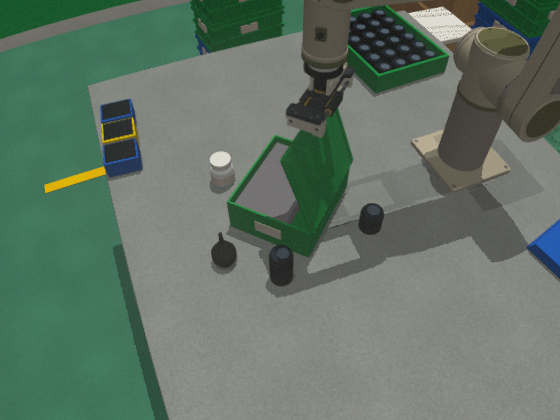

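View pics/top8.png

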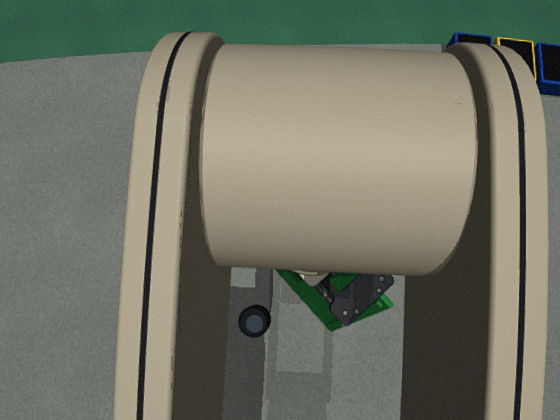

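>>> {"op": "send_rows", "data": {
  "motion": [
    [[-0.015,0,0.006],0],
    [[-0.03,0,0.012],0],
    [[-0.044,0,0.02],0],
    [[-0.057,0,0.03],0],
    [[-0.069,0,0.04],0],
    [[-0.081,0,0.052],0],
    [[-0.091,0,0.064],0],
    [[-0.1,0,0.077],0],
    [[-0.108,0,0.091],0],
    [[-0.115,0,0.106],0],
    [[-0.121,0,0.121],0],
    [[-0.121,0,0.121],0]
  ]
}}

```text
t: 13.42
tool_pos: [0.5683, -0.07, 0.1225]
orientation: [-1.296, -2.858, 0.001]
force: [-0.2, -0.2, -0.5]
opening: 0.0006
```

Run:
```python
from h import *
for n in ("side",):
    im=eyes.read_camera(n); cv2.imwrite(f"pics/{n}9.png",cv2.cvtColor(im,cv2.COLOR_RGB2BGR))
s=monitor.read_state(); print(s['t'],tocr(s['tool_pos']),s['force'])
```

```text
13.475 [-0.00204775 -0.0580387   0.12364798] [ 0.12351496 -0.01444041 -0.42066092]
```

View pics/side9.png

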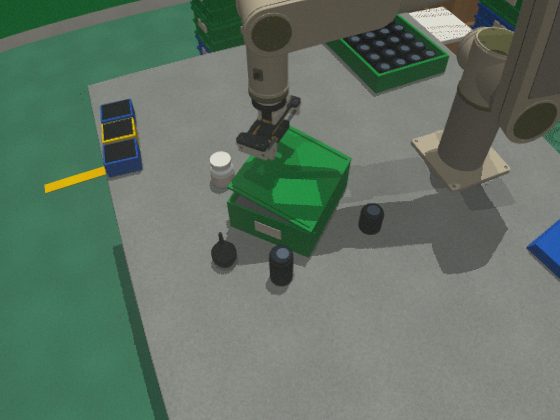

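>>> {"op": "send_rows", "data": {
  "motion": [
    [[-0.004,0,0.016],0],
    [[-0.006,0,0.031],0],
    [[-0.007,0,0.042],0],
    [[-0.008,0,0.048],0],
    [[-0.008,0,0.051],0],
    [[-0.008,0,0.051],0]
  ]
}}

```text
t: 14.22
tool_pos: [0.5741, -0.0756, 0.0781]
orientation: [-1.296, -2.86, 0.0]
force: [-23.4, 6.0, 38.4]
opening: 0.0004
```

Run:
```python
from h import *
for n in ("side",):
    im=eyes.read_camera(n); cv2.imwrite(f"pics/{n}10.png",cv2.cvtColor(im,cv2.COLOR_RGB2BGR))
s=monitor.read_state(); print(s['t'],tocr(s['tool_pos']),s['force'])
```

```text
14.275 [-0.00175974 -0.06577219  0.07807865] [-22.63809988   5.68476066  37.39541104]
```

>>> {"op": "send_rows", "data": {
  "motion": [
    [[0,0,-0.01],0],
    [[0,0,-0.04],0],
    [[0,0,-0.09],0],
    [[0,0,-0.14],0],
    [[0,0,-0.19],0],
    [[0,0,-0.23],0],
    [[0,0,-0.23],0]
  ]
}}

```text
t: 15.15
tool_pos: [0.5767, -0.0764, 0.3081]
orientation: [1.294, 2.855, 0.002]
force: [0.1, 0.6, -0.6]
opening: 0.0006
```

Run:
```python
from h import *
for n in ("side","wrist","top"):
    im=eyes.read_camera(n); cv2.imwrite(f"pics/{n}11.png",cv2.cvtColor(im,cv2.COLOR_RGB2BGR))
s=monitor.read_state(); print(s['t'],tocr(s['tool_pos']),s['force'])
a=cv2.imread('pics/side11.png')[90:270,200:400]; cv2.imwrite('pics/zs11.png',cv2.resize(a,(660,594),interpolation=cv2.INTER_CUBIC))
p=lambda q:((proj('side',q)-[200,90])*3.3).round()
for d in (0,2,4):
  t=np.radians(d); print(d,[p(cr(x,.110-.22*np.cos(t),.109+.22*np.sin(t))) for x in(-.13,.13)],p(cr(.13,.118,.109)))
```

```text
15.3 [-0.0017532  -0.06628265  0.30217114] [ 0.2539823   0.42934646 -0.7539375 ]
0 [array([249., 139.]), array([ 88., 361.])] [377. 474.]
2 [array([249., 132.]), array([ 87., 355.])] [377. 474.]
4 [array([249., 125.]), array([ 86., 348.])] [377. 474.]
```

View pics/zs11.png

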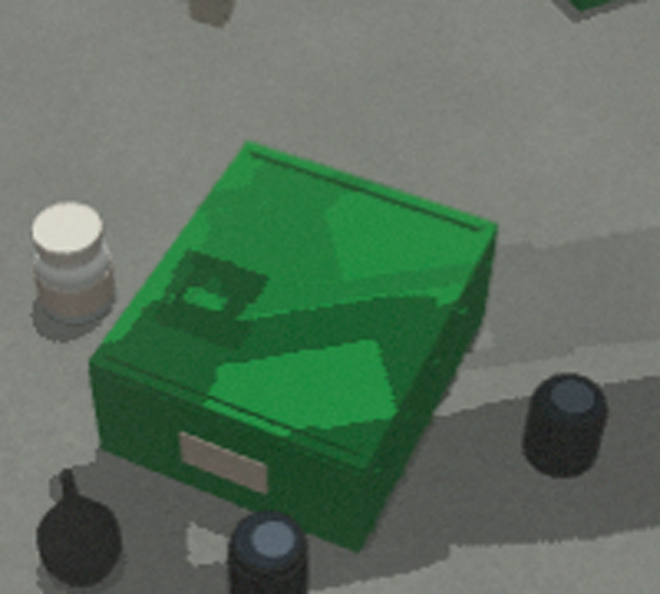

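View pics/wrist11.png

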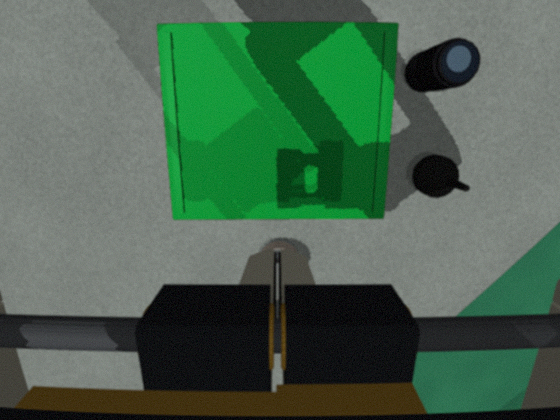

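Run:
```python
from plant import ticket
print(ticket.close_job())
```

```text
the job is handed in; nothing more can be done
None
```

I pushed the inner flap flat first and then swung the cover over until it was shut. I lifted the gripper clear and handed the job in at about 15.3 s.

**Last checks:**
- **Cover:** In the side view the shut cover's free corners lie about 1 mm from where they should be at angle 0. When I pressed it down, the fingertips stopped at about 110 mm, against 109 mm for the cover's outer face.
- **Flap:** It looked flat in both the side and wrist views before I touched the cover. Pressing it stopped the tips at about 88 mm, against 87 mm for its upper face.
- **Crate and bystanders:** The crate's position looked unchanged in the side view, and the lens barrels, blower and jar appear where they started.
- **After lifting:** The wrist force was back to about zero.

**One check disagreed:** the fingertips sit about 32 mm short of the reported TCP. Because of this, my first push on the flap landed on its free edge and pressed along the plate with about 31 N. I backed off and confirmed the offset in the side and wrist pictures. I corrected for it, and the flap and cover then moved as planned.

The highest reading came on the last press of the cover: about 38 N upwards and 45 N in total, taken by the fingers.

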